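Fill the seasoning tray for the fish supper

ROBOT

A 6-joint arm with a two-finger parallel gripper is mounted at the origin on a cart in front of the work surface, level with it; the furniture and walls round the work are solid. World frame = base frame: x ahead of the robot, y to its left, z up, the work surface at z = 0. Lengths are in m, angles in degrees, forces in N, time in s.
With the tool pointing down it reaches from about 0.375 to 0.925 m from the base axis. Payload 5.7 kg.
Tool frame: the origin (TCP) lies at the very end of the fingers, on their centre line; the grasp point (between the pads) lies 19 mm behind it; z points along the fingers, y is the direction in which the jaws open and shut (so a half turn about z gives the same grasp; the last joint's range is limited). The gripper opens to 88 mm and grips with 3 to 60 N. Pads are 20 mm wide; open, the fingers measure 115 mm over their backs; the gripper's body (75 mm by 178 mm) begins 61 mm behind the grasp point.
Start: joints at [-72.771, 20.558, 86.54, -0, 72.909, -6.595], TCP at [0.242, -0.549, 0.223] pointing down, gripper open.
Joint ranges: [-170.27, 170.27], [-57.76, 135], [12.27, 136.19], [-55.21, 235.2], [11.17, 155.16], [-170.74, 170.74]. Speed limits (degrees/s): [136.94, 136.94, 180, 180, 180, 180].

INTERFACE

Orientations are given as [roll, pitch, yaw] about the fixed x, y, z axes, in that order (R = Rz(yaw) Ry(pitch) Rx(roll)).
In Python, from cell import get_state, eyes, ticket, models gives the robot as it stands. The module is installed in compiled form; this text tells all that it offers.
- The arm moves only by the tool apply_moves, never from a script. Its argument "series" is a list of rows, each a list of 7 numbers: the closure, from -1 (fully open) to 1 (shut), then the shift along the tool's x, y, z in cm, then the turn, a rotation vector about the tool's x, y, z in degrees. A call has 1 to 20 rows; each row is the pose to reach, as a shift and turn from the pose commanded when the call began, along the tool's axes at that moment; what a row does not reach only later rows make up. A row lasts 1/12 s, in which the tool goes at most 41.7 mm and 7.16 degrees, less where a joint would pass 70% of its speed; a pose out of reach is approached as far as the arm can. A call with a gripper value outside its range is refused whole. The fingers move at their own pace and stop on an object; "squeeze" is the grip in N (left out, the last holds). Time passes only in rows, so rows that repeat a pose let the fingers close. It gives the time, the measured TCP pose, the force and the opening at its end, in the units of the state.
- get_state(): the state, without advancing time (a new reading comes with each control period).
- eyes.camera(name): name is "side" or "top" or "wrist"; returns a dict with "color" (480x640x3 uint8, red, green, blue), "depth" (480x640 float32, m along the optical axis (not along the pixel's ray), 0 where there is no reading), "K" (3x3 intrinsics, pixels), "k1" (the pictures are not rectified: a ray, as slopes to the right and down, at radius r is drawn at 1 + k1 r^2 times it, then the intrinsics apply), "origin" and "rotation" of the camera in the world; the wrist camera has in their place "tool_from_camera" (4x4, takes a point from camera to tool coordinates, whose origin is the TCP and whose axes are the flange's). Camera axes: x right, y down, z forward; pixel columns grow to the right and rows downward; lengths in m; the calibration is good to about 2 mm. A picture is of the moment at which its call begins: read the wrist's pose just before it.
- ticket.sign_off(): hands the job in, once; it reports no verdict.
Trained networks look in a picture, given as the dict that the camera call returned (one of the last four; its "shot" number tells which), for a name from the list of things; names that differ only in an ending like _2 or _b are one class to them, and where a whole thing is asked for, a point or a joint stands for the part that bears it (a point fixed in the world has none). Each returns a list of dicts, best first, with "confidence" (0 to 1); they miss things now and then, are a little off and sometimes report something else, mostly with a low value. They report only what shows in the picture. A call takes as long as a camera call.
- models.recognise(name, picture): "centre" ([x, y, z] in m, in the coordinates of the camera as it stood for that picture, good to about 4 mm: the middle of the surface that is visible of it).
- models.masks_of(name, picture): "region" (480x640 bool, what is visible of it).
The state is a dict: "time_s": time; "joint_pos": joint angles; "joint_velocities": joint speeds; "joint_efforts": joint torques, N m; "tcp_pos": TCP position; "tcp_rot": TCP orientation; "ft_force": force on the tool from outside, world axes, zero at the start; "torque": the same for the moment, N m; "grip_width": finger opening in m.
Only numpy, scipy, OpenCV 4.12 (cv2) and the standard library are available. Lean on these libraries where they do the work, as an engineer would, in place of code of your own. Each camera call takes 0.05 s, during which the arm holds its last target. There are 200 camera calls.

TASK

Fill the seasoning tray for the fish supper: put the pepper mill, the salt shaker, the lemon and the garlic bulb each into the holder cut for it - the mill in the large round recess, the shaker in the small round one, the lemon lying along the oblong one and the garlic in the square one - all seated fully down, with mill, shaker and garlic upright. Leave the spice jar and the loose orange standing where they are, and knock none of the tall ones over.

Things in the scene. Friction and masses are not known exactly. Their poses are not given: they have to be found in the camera images.
- pepper_mill: Turned dark wooden pepper mill, 58 mm in diameter at the foot and 150 mm tall; the rounded head, 50 mm in diameter, spans heights 109 to 139 mm, with a 12 mm metal nut on top; about 0.13 to 0.25 kg. The head does not turn. Origin: centre of the underside; z is its axis, up. Starts among the other things to the right of the tray; which stands where changes.
- salt_shaker: Salt shaker: plain clear glass body without label, 44 mm in diameter, about 66 mm high, under a grey metal dome with holes, 34 mm in diameter; 90 mm tall, 0.1 kg. Origin: centre of the underside; z is its axis, up. Starts among the other things to the right of the tray; which stands where changes.
- lemon_center (a point): The lemon, 78 mm long, 55 mm wide, 56 mm high, rigid. This point is its middle, 28 mm above the surface it lies on; its x axis is its long axis (level). It starts with the long axis roughly along the world y direction, within 0.5 rad. Starts among the other things to the right of the tray; which stands where changes.
- garlic: Garlic bulb, rigid, about 49 mm across and 51 mm high, standing on its root, narrowing to a pointed tip; widest in its lower half. Origin: centre of the underside; z is up through the tip. Starts among the other things to the right of the tray; which stands where changes.
- mill_holder: Fixed beech block 84 x 84 x 22 mm, one of four, two by two 85 mm apart, in a low dark steel tray (177 mm square, wire handles front and back up to 37 mm high); it can be back left or back right. Origin: centre of its underside, 4 mm over the worktop; z up, x away from the robot. Recess in the middle of its top, 12 mm deep, floor 10 mm over the origin: large, round, 75 mm.
- shaker_holder: Fixed beech block 84 x 84 x 22 mm, one of four, two by two 85 mm apart, in a low dark steel tray (177 mm square, wire handles front and back up to 37 mm high); it can be back left or back right. Origin: centre of its underside, 4 mm over the worktop; z up, x away from the robot. Recess in the middle of its top, 12 mm deep, floor 10 mm over the origin: small, round, 57 mm.
- lemon_holder: Fixed beech block 84 x 84 x 22 mm, one of four, two by two 85 mm apart, in a low dark steel tray (177 mm square, wire handles front and back up to 37 mm high); it can be front left or front right. Origin: centre of its underside, 4 mm over the worktop; z up, x away from the robot. Recess in the middle of its top, 12 mm deep, floor 10 mm over the origin: oblong, 77 (x) x 57 mm.
- garlic_holder: Fixed beech block 84 x 84 x 22 mm, one of four, two by two 85 mm apart, in a low dark steel tray (177 mm square, wire handles front and back up to 37 mm high); it can be front left or front right. Origin: centre of its underside, 4 mm over the worktop; z up, x away from the robot. Recess in the middle of its top, 12 mm deep, floor 10 mm over the origin: square, 61 mm.
- spice_jar: Small labelled glass spice jar with a wide screw cap (flat top, 41 mm in diameter), 42 x 42 x 96 mm; much like the salt shaker in size, but stays where it is. (A tea light and a peeler lie fixed nearby.) Origin: centre of the underside; z is up. Starts among the other things to the right of the tray; which stands where changes.
- orange_center (a point): A single orange, 74 mm in diameter and 70 mm high, lying loose behind the other things, in front of the fruit plate; it stays where it is (the three oranges on the plate at the back are fixed decoration). This point is its middle, 35 mm above the worktop. Overhead, beyond x = 0.573 m, is a wall shelf (underside 0.52 m up), and left of y = 0.45 m, beyond x = 0.41 m, a cooker hood (0.46 m up).

How it is judged:
By the outcome, as a careful person would: the job done as asked, in the order asked, and still so for the second after the job is handed in, with the robot touching nothing.
It also fails if it takes over 128 s, if anything falls off the work surface, if the arm or the gripper's body presses on something with over 40 N, if the wrist force passes 120 N, or if a joint passes its speed limit or range.

## Working session

There is one attempt and no reset: what is moved stays moved. The work goes in short steps, Python scripts to look and compute and a tool call to move; the robot and the scene stay as the last step left them, time stands still between calls to the robot, and variables do not carry over. Pictures are saved under pics/ and viewed, about 12 in all and at most 16, crops included, and the job is handed in when it is done.

Besides the shell and the picture viewer there is one more tool, called after "Call:" as name([rows], argument=value, ...), one row to a line, values as JSON. apply_moves: Moves the arm, as the interface text tells. Its arguments: {"type":"object","properties":{"series":{"type":"array","items":{"type":"array","items":{"type":"number"}}},"squeeze":{"type":"number"}},"required":["series"]}

```bash
mkdir -p pics; cat > h.py <<'E'
import numpy as np, cv2
from scipy.spatial.transform import Rotation as R
from cell import get_state, eyes, ticket, models
def T_tool():
    s=get_state(); T=np.eye(4)
    T[:3,:3]=R.from_euler('xyz',s['tcp_rot'],degrees=True).as_matrix(); T[:3,3]=s['tcp_pos']; return T
def shot(name):
    Tt=T_tool(); p=eyes.camera(name)
    if name=='wrist': p['T']=Tt@np.array(p['tool_from_camera'])
    else:
        T=np.eye(4); T[:3,:3]=p['rotation']; T[:3,3]=p['origin']; p['T']=T
    return p
def save(p,f): cv2.imwrite('pics/'+f,cv2.cvtColor(p['color'],cv2.COLOR_RGB2BGR))
def w(p,c): return p['T'][:3,:3]@np.array(c)+p['T'][:3,3]
def cloud(p,mask=None):
    d=p['depth']; m=d>0
    if mask is not None: m&=mask
    v,u=np.nonzero(m); K=np.array(p['K'],float); D=np.array([p['k1'],0,0,0,0],float)
    n=cv2.undistortPoints(np.stack([u,v],1).astype(float)[:,None],K,D)[:,0]
    z=d[v,u]; c=np.c_[n*z[:,None],z]
    return c@p['T'][:3,:3].T+p['T'][:3,3],u,v
def pix(p,P):
    c=(np.atleast_2d(P)-p['T'][:3,3])@p['T'][:3,:3]
    return cv2.projectPoints(c,np.zeros(3),np.zeros(3),np.array(p['K'],float),np.array([p['k1'],0,0,0,0],float))[0][:,0]
names=['pepper_mill','salt_shaker','lemon_center','garlic','spice_jar','orange_center','mill_holder','shaker_holder','lemon_holder','garlic_holder']
E
python3 - <<'E'
from h import *
np.set_printoptions(precision=3,suppress=True)
print(get_state())
for c in ['top','side']:
    p=shot(c); save(p,c+'0.png'); print(c,p['T'])
    for n in names:
        r=models.recognise(n,p); print(n,[(w(p,x['centre']).round(3),round(x['confidence'],2)) for x in r[:3]])
        m=models.masks_of(n,p)
        if m:
            P,u,v=cloud(p,m[0]['region']); 
            if len(P): print('   mask',len(P),u.mean().round(),v.mean().round(),np.percentile(P,2,0),np.percentile(P,98,0),round(m[0]['confidence'],2))
E
```

```text
{'time_s': 0.0, 'joint_pos': array([-72.771,  20.597,  86.596,  -0.   ,  72.909,  -6.594]), 'joint_velocities': array([-0.029,  0.048,  0.016,  0.093, -0.043,  0.016]), 'joint_efforts': array([ -0.001, -51.538, -27.073,   0.067,   0.035,  -0.   ]), 'tcp_pos': array([ 0.242, -0.548,  0.222]), 'tcp_rot': array([-179.899,   -0.011,   23.823]), 'ft_force': array([ 0.044, -0.664,  0.168]), 'torque': array([ 0.001, -0.011,  0.038]), 'grip_width': 0.08789904809166216}
top [[-169.707    2.294  -90.478    0.349]
 [-169.707    2.294  -90.478    0.113]
 [-169.707    2.294  -90.478    1.025]
 [   0.       0.       0.       1.   ]]
pepper_mill [(array([-117.404, -117.64 , -116.729]), 0.96)]
   mask 1178 450.0 303.0 [-128.146 -128.382 -127.47 ] [-115.398 -115.634 -114.723] 0.78
salt_shaker [(array([-124.392, -124.628, -123.717]), 0.89)]
   mask 560 448.0 257.0 [-131.315 -131.551 -130.64 ] [-123.449 -123.685 -122.773] 0.84
lemon_center [(array([-98.475, -98.711, -97.799]), 0.69)]
   mask 974 349.0 306.0 [-103.126 -103.362 -102.451] [-94.544 -94.78  -93.869] 0.91
garlic [(array([-115.83 , -116.066, 
[... 2125 characters left out ...]
152.326] [-143.13  -142.442 -142.959] 0.74
orange_center [(array([-148.583, -147.895, -148.412]), 0.73)]
   mask 1360 286.0 222.0 [-155.613 -154.925 -155.442] [-145.571 -144.883 -145.4  ] 0.88
mill_holder [(array([-129.017, -128.329, -128.846]), 0.64)]
   mask 1544 303.0 279.0 [-134.719 -134.031 -134.548] [-118.249 -117.561 -118.078] 0.79
shaker_holder [(array([-111.248, -110.56 , -111.077]), 0.93)]
   mask 2533 279.0 310.0 [-119.737 -119.049 -119.566] [-102.815 -102.127 -102.644] 0.93
lemon_holder [(array([-135.589, -134.901, -135.418]), 0.9)]
   mask 1774 363.0 288.0 [-140.391 -139.703 -140.22 ] [-123.634 -122.946 -123.463] 0.72
garlic_holder [(array([-117.478, -116.79 , -117.307]), 0.64)]
```

```bash
sed -i "s/T\[:3,:3\]=p\['rotation'\]/T[:3,:3]=R.from_euler('xyz',p['rotation'],degrees=True).as_matrix()/" h.py
python3 - <<'E'
from h import *
np.set_printoptions(precision=3,suppress=True)
for c in ['top','side']:
    p=shot(c); save(p,c+'1.png'); print(c,p['T'][:3,3])
    for n in names:
        r=models.recognise(n,p); print(n,[(w(p,x['centre']).round(3),round(x['confidence'],2)) for x in r[:3]])
        m=models.masks_of(n,p)
        if m:
            P,u,v=cloud(p,m[0]['region']); 
            if len(P): print('   mask',len(P),u.mean().round(),v.mean().round(),np.percentile(P,2,0),np.percentile(P,98,0),round(m[0]['confidence'],2))
E
```

```text
top [0.349 0.113 1.025]
pepper_mill [(array([ 0.407, -0.075,  0.126]), 0.6)]
   mask 1206 449.0 303.0 [ 0.382 -0.104  0.011] [ 0.431 -0.059  0.149] 0.97
salt_shaker [(array([ 0.489, -0.083,  0.083]), 0.69)]
   mask 557 446.0 257.0 [ 0.473 -0.103  0.006] [ 0.51  -0.069  0.09 ] 0.98
lemon_center [(array([0.404, 0.086, 0.048]), 0.68), (array([ 0.406, -0.072,  0.13 ]), 0.51)]
   mask 1018 349.0 306.0 [0.375 0.06  0.   ] [0.441 0.113 0.057] 0.84
garlic [(array([ 0.497, -0.   ,  0.031]), 0.72)]
   mask 554 398.0 258.0 [ 0.473 -0.027  0.001] [0.516 0.017 0.048] 0.87
spice_jar [(array([0.482, 0.081, 0.098]), 0.94), (array([0.496, 0.215, 0.013]), 0.48)]
   mask 652 351.0 259.0 [0.469 0.063 0.003] [0.507 0.101 0.099] 0.82
orange_center [(array([0.593, 0.031, 0.054]), 0.81)]
   mask 1285 377.0 200.0 [0.566 0.    0.034] [0.63  0.065 0.07 ] 0.72
mill_holder [(array([0.497, 0.215, 0.016]), 0.79), (array([ 0.405, -0.074,  0.126]), 0.7)]
   mask 2095 278.0 261.0 [0.452 0.174 0.011] [0.533 0.255 0.029] 0.65
shaker_holder [(array([0.483, 0.3  , 0.025]), 0.65)]
   mask 2065 231.0 264.0 [0.447 0.26  0.0
[... 949 characters left out ...]
54]), 0.88)]
   mask 1736 337.0 233.0 [0.47  0.07  0.004] [0.509 0.103 0.096] 0.67
orange_center [(array([0.592, 0.054, 0.046]), 0.72), (array([0.48 , 0.008, 0.023]), 0.35)]
mill_holder [(array([0.498, 0.202, 0.021]), 0.96)]
   mask 1493 303.0 279.0 [0.452 0.175 0.013] [0.533 0.254 0.027] 0.66
shaker_holder [(array([0.491, 0.303, 0.027]), 0.97)]
   mask 2478 279.0 310.0 [0.447 0.261 0.013] [0.528 0.343 0.027] 0.65
lemon_holder [(array([0.409, 0.19 , 0.024]), 0.84), (array([0.405, 0.295, 0.022]), 0.57)]
   mask 1682 363.0 288.0 [0.366 0.171 0.013] [0.449 0.25  0.027] 0.64
garlic_holder [(array([0.404, 0.292, 0.023]), 0.69)]
   mask 3009 344.0 321.0 [0.36  0.254 0.013] [0.444 0.338 0.027] 0.97
```

View pics/top0.png

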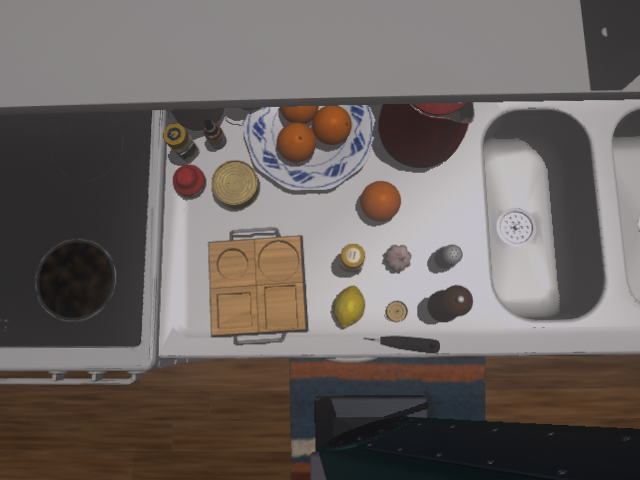

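View pics/side0.png

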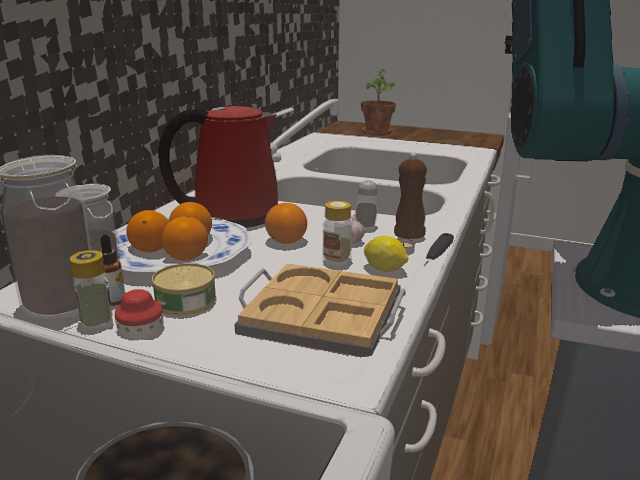

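```bash
cat >> h.py <<'E'
def go(x,y,z,yaw,T=None):
    T=T_tool() if T is None else T
    d=T[:3,:3].T@(np.array([x,y,z])-T[:3,3])*100
    rv=R.from_matrix(T[:3,:3].T@R.from_euler('xyz',[180,0,yaw],degrees=True).as_matrix()).as_rotvec(degrees=True)
    print('move',d.round(1),rv.round(1),'rows',max(np.linalg.norm(d)/4.17,np.linalg.norm(rv)/7.16).round(1))
E
python3 - <<'E'
from h import *
p=shot('wrist'); print(p['tool_from_camera'],p['K'],p['k1'])
go(.42,-.03,.32,90)
E
```

```text
[[ 5.45259892e-04 -9.60909081e-01 -2.76863577e-01  7.65206405e-02]
 [ 9.99999801e-01  6.11533002e-04 -1.53027826e-04 -7.82638693e-05]
 [ 3.16357041e-04 -2.76863438e-01  9.60909224e-01 -1.63245291e-01]
 [ 0.00000000e+00  0.00000000e+00  0.00000000e+00  1.00000000e+00]] [[393.05130207   0.         322.67839471]
 [  0.         393.05130207 235.32070325]
 [  0.           0.           1.        ]] -0.08420032096922034
move [ 37.2 -40.3  -9.7] [ -0.   -0.  -66.2] rows 13.4
```

Call:
apply_moves([
  [-1,37.2,-40.3,-9.7,0,0,-66.2],
  [-1,37.2,-40.3,-9.7,0,0,-66.2],
  [-1,37.2,-40.3,-9.7,0,0,-66.2],
  [-1,37.2,-40.3,-9.7,0,0,-66.2],
  [-1,37.2,-40.3,-9.7,0,0,-66.2],
  [-1,37.2,-40.3,-9.7,0,0,-66.2],
  [-1,37.2,-40.3,-9.7,0,0,-66.2],
  [-1,37.2,-40.3,-9.7,0,0,-66.2],
  [-1,37.2,-40.3,-9.7,0,0,-66.2],
  [-1,37.2,-40.3,-9.7,0,0,-66.2],
  [-1,37.2,-40.3,-9.7,0,0,-66.2],
  [-1,37.2,-40.3,-9.7,0,0,-66.2],
  [-1,37.2,-40.3,-9.7,0,0,-66.2],
  [-1,37.2,-40.3,-9.7,0,0,-66.2],
  [-1,37.2,-40.3,-9.7,0,0,-66.2],
  [-1,37.2,-40.3,-9.7,0,0,-66.2],
])

```text
time_s: 5.58
tcp_pos: [0.4199, -0.0295, 0.3198]
tcp_rot: [180.0, 0.0, 90.2]
ft_force: [-0.9, -0.4, -0.0]
grip_width: 0.0876
```

```bash
python3 - <<'E'
from h import *
np.set_printoptions(precision=3,suppress=True)
s=get_state();print(s['time_s'],s['tcp_pos'],s['tcp_rot'],s['joint_pos'])
p=shot('wrist'); save(p,'w1.png')
for n in names[:6]:
    m=models.masks_of(n,p)
    if not m: print(n,'none');continue
    P,u,v=cloud(p,m[0]['region']); z=P[:,2]
    top=np.percentile(z,98)
    print(n,round(m[0]['confidence'],2),len(P),np.percentile(P,2,0),np.percentile(P,98,0),u.mean(),v.mean())
    for lo,hi in [(.01,.03),(.03,.05),(.05,.07),(.07,.09),(.11,.139),(.139,.155)]:
        q=P[(z>lo)&(z<hi)]
        if len(q)>20: print('  ',lo,len(q),np.percentile(q,1,0)[:2],np.percentile(q,99,0)[:2])
    if n=='lemon_center':
        q=P[(z>.01)][:,:2]; r=cv2.minAreaRect(q.astype(np.float32)); print('  rect',r)
        q=q-q.mean(0); e,V=np.linalg.eigh(q.T@q); print('  axis',np.degrees(np.arctan2(V[1,1],V[0,1])))
E
```

```text
5.5833 [ 0.42  -0.029  0.32 ] [179.987   0.032  90.187] [-13.408   0.328  98.363  -0.028  81.288 -13.591]
pepper_mill 0.64 3311 [ 0.386 -0.103  0.01 ] [ 0.434 -0.059  0.15 ] 313.04077318030807 248.87073391724556
   0.01 264 [ 0.382 -0.087] [ 0.437 -0.057]
   0.03 358 [ 0.383 -0.091] [ 0.435 -0.059]
   0.05 362 [ 0.387 -0.085] [ 0.433 -0.062]
   0.07 83 [ 0.395 -0.075] [ 0.426 -0.066]
   0.11 1657 [ 0.388 -0.106] [ 0.435 -0.061]
   0.139 359 [ 0.399 -0.096] [ 0.422 -0.074]
salt_shaker 0.7 1366 [ 0.475 -0.101  0.019] [ 0.509 -0.069  0.09 ] 385.45900439238653 244.0424597364568
   0.01 79 [ 0.474 -0.083] [ 0.505 -0.069]
   0.03 288 [ 0.474 -0.098] [ 0.512 -0.069]
   0.05 243 [ 0.476 -0.097] [ 0.51  -0.072]
   0.07 697 [ 0.477 -0.102] [ 0.508 -0.074]
lemon_center 0.86 2670 [0.379 0.061 0.033] [0.442 0.11  0.057] 313.28014981273407 85.21647940074907
   0.03 1477 [0.375 0.059] [0.444 0.113]
   0.05 1168 [0.39  0.069] [0.43  0.104]
  rect ((0.40999510884284973, 0.08661696314811707), (0.060586780309677124, 0.06096690520644188), 29.950571060180664)
  axis 164.00146153022484
garlic 0.74 1336 [ 0.475 -0.024  0.002] [0.519 0.017 0.049] 388.4812874251497 168.1676646706587
   0.01 272 [ 0.473 -0.027] [0.52  0.018]
   0.03 1015 [ 0.477 -0.024] [0.516 0.015]
spice_jar 0.84 2095 [0.471 0.06  0.011] [0.509 0.099 0.099] 392.8568019093079 89.06396181384248
   0.01 90 [0.471 0.059] [0.493 0.1  ]
   0.03 90 [0.471 0.06 ] [0.491 0.096]
   0.05 162 [0.47  0.059] [0.507 0.101]
   0.07 161 [0.47 0.06] [0.502 0.1  ]
orange_center 0.61 3555 [ 0.567 -0.001  0.035] [0.627 0.064 0.07 ] 484.51026722925457 139.19071729957807
   0.03 708 [ 0.565 -0.005] [0.616 0.067]
   0.05 2775 [ 0.571 -0.   ] [0.629 0.062]
   0.07 59 [0.595 0.021] [0.612 0.039]
```

View pics/w1.png

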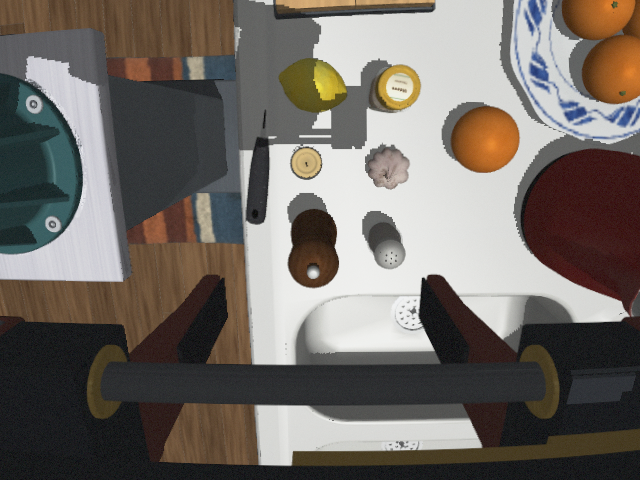

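Call:
apply_moves([
  [-1,-5.4,-0.9,0,0,0,0],
  [-1,-5.4,-0.9,0,0,0,0],
  [-1,-5.4,-0.9,10,0,0,0],
  [-1,-5.4,-0.9,10,0,0,0],
  [-1,-5.4,-0.9,10,0,0,0],
  [-1,-5.4,-0.9,21.5,0,0,0],
  [-1,-5.4,-0.9,21.5,0,0,0],
  [-1,-5.4,-0.9,21.5,0,0,0],
  [-1,-5.4,-0.9,21.5,0,0,0],
  [-1,-5.4,-0.9,21.5,0,0,0],
  [-1,-5.4,-0.9,21.5,0,0,0],
  [1,-5.4,-0.9,21.5,0,0,0],
  [1,-5.4,-0.9,21.5,0,0,0],
  [1,-5.4,-0.9,21.5,0,0,0],
  [1,-5.4,-0.9,21.5,0,0,0],
  [1,-5.4,-0.9,21.5,0,0,0],
  [1,-5.4,-0.9,21.5,0,0,0],
], squeeze=25)

```text
time_s: 7.35
tcp_pos: [0.4111, -0.0839, 0.105]
tcp_rot: [180.0, 0.0, 90.0]
ft_force: [0.4, 0.6, -0.3]
grip_width: 0.0511
```

Call:
apply_moves([
  [1,0,0,-1,0,0,0],
  [1,0,0,-3,0,0,0],
  [1,0,0,-6,0,0,0],
  [1,0,0,-9,0,0,0],
  [1,0,0,-12,0,0,0],
  [1,1,0.3,-13.5,0,0,0],
  [1,3,0.8,-14,0,0,0],
  [1,6,1.6,-14,0,0,0],
  [1,9,2.4,-14,0,0,0],
  [1,12,3.3,-14,0,0,0],
  [1,15,4.1,-14,0,0,0],
  [1,18,4.9,-14,0,0,0],
  [1,21,5.7,-14,0,0,0],
  [1,24,6.5,-14,0,0,0],
  [1,26.5,7.2,-14,0,0,0],
  [1,28.5,7.7,-14,0,0,0],
  [1,29.5,8,-14,0,0,0],
  [1,29.8,8.1,-14,0,0,0],
  [1,29.8,8.1,-14,0,0,0],
  [1,29.8,8.1,-14,0,0,0],
])

```text
time_s: 9.02
tcp_pos: [0.4912, 0.2131, 0.2444]
tcp_rot: [-179.9, 0.1, 90.0]
ft_force: [-0.6, 0.1, -2.3]
grip_width: 0.0478
```

```bash
python3 - <<'E'
from h import *
np.set_printoptions(precision=3,suppress=True)
s=get_state();print(s['time_s'],s['tcp_pos'],s['tcp_rot'],s['ft_force'],s['grip_width'])
p=shot('side'); save(p,'s2.png')
m=models.masks_of('pepper_mill',p)
P,u,v=cloud(p,m[0]['region']); 
for z in np.arange(.1,.3,.02):
    q=P[abs(P[:,2]-z)<.008]
    if len(q)>10: print(z,len(q),np.percentile(q,3,0),np.percentile(q,97,0))
E
```

```text
9.0167 [0.491 0.213 0.244] [-179.94     0.05    90.014] [-0.571  0.073 -2.26 ] 0.04778317528635818
0.14 277 [0.461 0.21  0.139] [0.508 0.24  0.148]
0.16000000000000003 466 [0.463 0.211 0.152] [0.507 0.238 0.168]
0.18000000000000002 496 [0.464 0.211 0.173] [0.507 0.238 0.187]
0.2 401 [0.469 0.21  0.193] [0.506 0.233 0.207]
0.22000000000000003 353 [0.47  0.213 0.212] [0.505 0.232 0.227]
0.24000000000000002 431 [0.467 0.214 0.233] [0.507 0.236 0.247]
0.26 430 [0.469 0.221 0.253] [0.508 0.237 0.267]
0.28 174 [0.475 0.21  0.272] [0.5   0.227 0.286]
```

View pics/s2.png

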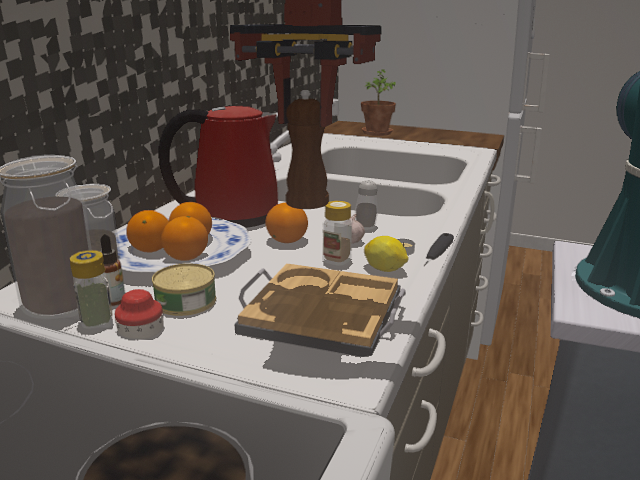

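Call:
apply_moves([
  [1,0.15,0.4,2,0,0,0],
  [1,0.15,0.4,5,0,0,0],
  [1,0.15,0.4,8,0,0,0],
  [1,0.15,0.4,10,0,0,0],
  [1,0.15,0.4,11,0,0,0],
  [1,0.15,0.4,11.6,0,0,0],
  [1,0.15,0.4,12,0,0,0],
  [1,0.15,0.4,12.3,0,0,0],
  [1,0.15,0.4,12.5,0,0,0],
  [1,0.15,0.4,12.5,0,0,0],
  [1,0.15,0.4,12.5,0,0,0],
])

```text
time_s: 10.03
tcp_pos: [0.4965, 0.2158, 0.1205]
tcp_rot: [179.9, -0.0, 90.0]
ft_force: [1.1, 0.9, -1.3]
grip_width: 0.0479
```

Call:
apply_moves([
  [1,0,0,0.1,0,0,0],
  [1,0,0,0.2,0,0,0],
  [1,0,0,0.2,0,0,0],
  [1,0,0,0.2,0,0,0],
])

```text
time_s: 10.37
tcp_pos: [0.4972, 0.2162, 0.1202]
tcp_rot: [179.8, -0.1, 90.0]
ft_force: [-3.4, -0.1, 13.6]
grip_width: 0.048
```

Call:
apply_moves([
  [0.2,0,0,0,0,0,0],
  [-0.3,0,0,0,0,0,0],
  [-1,0,0,0,0,0,0],
  [-1,0,0,0,0,0,0],
  [-1,0,0,0,0,0,0],
  [-1,0,0,0,0,0,0],
  [-1,0,0,-3,0,0,0],
  [-1,0,0,-6,0,0,0],
  [-1,0,0,-10,0,0,0],
  [-1,0,0,-14,0,0,0],
  [-1,0,0,-17,0,0,0],
  [-1,-10,0,-17,0,0,0],
  [-1,-20,0,-17,0,0,0],
  [-1,-30,0,-15,0,0,0],
  [-1,-30,0,-12,0,0,0],
  [-1,-30,0,-10,0,0,0],
  [-1,-30,0,-10,0,0,0],
  [-1,-30,0,-10,0,0,0],
  [-1,-30,0,-10,0,0,0],
  [-1,-30,0,-10,0,0,0],
])

```text
time_s: 12.03
tcp_pos: [0.4947, -0.0879, 0.2156]
tcp_rot: [-179.8, 0.0, 89.8]
ft_force: [0.5, -0.8, 0.1]
grip_width: 0.0877
```

```bash
python3 - <<'E'
from h import *
np.set_printoptions(precision=3,suppress=True)
s=get_state();print(s['time_s'],s['tcp_pos'],s['tcp_rot'],s['ft_force'],s['grip_width'])
p=shot('side'); save(p,'s3.png')
m=models.masks_of('pepper_mill',p)
P,u,v=cloud(p,m[0]['region']); print(len(P),P[:,2].min(),np.percentile(P,[1,99],0))
for z in [.04,.1,.14]:
    q=P[abs(P[:,2]-z)<.01];print(z,np.percentile(q,3,0),np.percentile(q,97,0))
go(.4925,-.0855,.20,90)
E
```

```text
12.0333 [ 0.495 -0.088  0.216] [-179.807    0.021   89.795] [ 0.454 -0.754  0.058] 0.08768750801274061
3416 -0.07050173251088893 [[0.467 0.204 0.02 ]
 [0.519 0.242 0.159]]
0.04 [0.469 0.211 0.03 ] [0.515 0.242 0.049]
0.1 [0.475 0.215 0.091] [0.51  0.237 0.109]
0.14 [0.473 0.211 0.131] [0.513 0.24  0.149]
move [-0.1 -0.3  1.7] [-0.1 -0.1 -0.1] rows 0.4
```

View pics/s3.png

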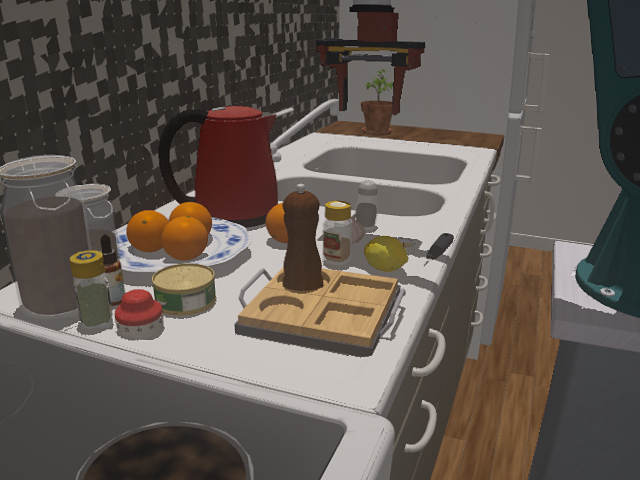

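Call:
apply_moves([
  [-1,0.2,-0.2,4,0,0,0],
  [-1,0.2,-0.2,8,0,0,0],
  [-1,0.2,-0.2,12,0,0,0],
  [-1,0.2,-0.2,15,0,0,0],
  [-1,0.2,-0.2,17.5,0,0,0],
  [-1,0.2,-0.2,18.8,0,0,0],
  [-1,0.2,-0.2,18.8,0,0,0],
  [-1,0.2,-0.2,18.8,0,0,0],
  [1,0.2,-0.2,18.8,0,0,0],
  [1,0.2,-0.2,18.8,0,0,0],
  [1,0.2,-0.2,18.8,0,0,0],
  [1,0.2,-0.2,18.8,0,0,0],
  [1,0.2,-0.2,18.8,0,0,0],
  [1,0.2,-0.2,18.8,0,0,0],
  [1,0.2,-0.2,18.8,0,0,0],
  [1,0.2,-0.2,18.8,0,0,0],
], squeeze=25)

```text
time_s: 13.47
tcp_pos: [0.4939, -0.0825, 0.0298]
tcp_rot: [180.0, -0.0, 90.0]
ft_force: [-0.7, -0.9, 2.1]
grip_width: 0.041
```

Call:
apply_moves([
  [1,0,0,-1,0,0,0],
  [1,0,0,-4,0,0,0],
  [1,0,0,-8,0,0,0],
  [1,0,0,-12,0,0,0],
  [1,0,0,-16,0,0,0],
  [1,1,0,-19,0,0,0],
  [1,3,0,-20,0,0,0],
  [1,6,0,-20,0,0,0],
  [1,9.5,-0.1,-20,0,0,0],
  [1,13,-0.2,-20,0,0,0],
  [1,16.5,-0.3,-20,0,0,0],
  [1,20,-0.3,-20,0,0,0],
  [1,23.5,-0.4,-20,0,0,0],
  [1,27,-0.4,-20,0,0,0],
  [1,30.5,-0.5,-20,0,0,0],
  [1,34,-0.5,-20,0,0,0],
  [1,36.5,-0.6,-20,0,0,0],
  [1,38,-0.6,-20,0,0,0],
  [1,38.4,-0.6,-20,0,0,0],
  [1,38.4,-0.6,-20,0,0,0],
])

```text
time_s: 15.13
tcp_pos: [0.4875, 0.3018, 0.2297]
tcp_rot: [-180.0, 0.0, 90.1]
ft_force: [-0.3, -0.9, -1.3]
grip_width: 0.0405
```

```bash
python3 - <<'E'
from h import *
np.set_printoptions(precision=3,suppress=True)
s=get_state();print(s['time_s'],s['tcp_pos'],s['tcp_rot'],s['ft_force'],s['grip_width'])
p=shot('side'); save(p,'s4.png')
m=models.masks_of('salt_shaker',p)
P,u,v=cloud(p,m[0]['region']); print(len(P),np.percentile(P,[1,99],0),u.mean(),v.mean(),v.max())
for z in np.arange(.19,.3,.02):
    q=P[abs(P[:,2]-z)<.008]
    if len(q)>10: print(z,len(q),np.percentile(q,3,0),np.percentile(q,97,0))
E
```

```text
15.1333 [0.487 0.302 0.23 ] [-179.983    0.028   90.109] [-0.343 -0.86  -1.278] 0.04054598726622375
1974 [[0.467 0.296 0.202]
 [0.501 0.316 0.288]] 279.0050658561297 139.49138804457954 175
0.21 409 [0.468 0.297 0.203] [0.499 0.315 0.218]
0.22999999999999998 393 [0.467 0.302 0.222] [0.501 0.316 0.237]
0.24999999999999997 342 [0.472 0.304 0.243] [0.499 0.314 0.257]
0.26999999999999996 308 [0.472 0.302 0.263] [0.496 0.311 0.277]
0.2899999999999999 137 [0.473 0.294 0.282] [0.493 0.308 0.289]
```

View pics/s4.png

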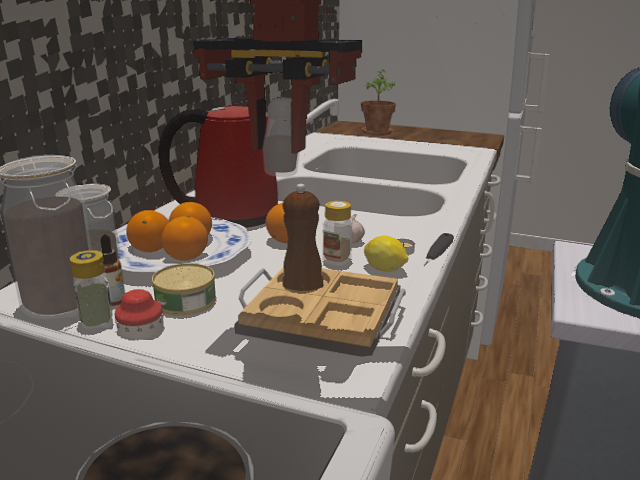

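Call:
apply_moves([
  [1,0.2,0.3,3,0,0,0],
  [1,0.2,0.3,6.5,0,0,0],
  [1,0.2,0.3,10,0,0,0],
  [1,0.2,0.3,13,0,0,0],
  [1,0.2,0.3,15,0,0,0],
  [1,0.2,0.3,16.5,0,0,0],
  [1,0.2,0.3,17.3,0,0,0],
  [1,0.2,0.3,17.8,0,0,0],
  [1,0.2,0.3,18.2,0,0,0],
  [1,0.2,0.3,18.5,0,0,0],
  [1,0.2,0.3,18.6,0,0,0],
  [1,0.2,0.3,18.6,0,0,0],
])

```text
time_s: 16.23
tcp_pos: [0.4912, 0.3037, 0.0443]
tcp_rot: [179.9, -0.0, 90.0]
ft_force: [-0.3, -0.3, -1.0]
grip_width: 0.0407
```

Call:
apply_moves([
  [1,0,0,0.1,0,0,0],
  [1,0,0,0.2,0,0,0],
  [1,0,0,0.2,0,0,0],
])

```text
time_s: 16.48
tcp_pos: [0.4913, 0.304, 0.0437]
tcp_rot: [179.9, -0.0, 90.0]
ft_force: [-1.9, -0.8, 12.2]
grip_width: 0.0404
```

Call:
apply_moves([
  [0,0,0,0,0,0,0],
  [-1,0,0,0,0,0,0],
  [-1,0,0,0,0,0,0],
  [-1,0,0,0,0,0,0],
  [-1,0,0,0,0,0,0],
  [-1,0,0,-4,0,0,0],
  [-1,0,0,-8,0,0,0],
  [-1,0,0,-12,0,0,0],
  [-1,0,0,-16,0,0,0],
  [-1,0,0,-19,0,0,0],
  [-1,-21.8,-8.1,-20,0,0,-74],
  [-1,-21.8,-8.1,-20,0,0,-74],
  [-1,-21.8,-8.1,-20,0,0,-74],
  [-1,-21.8,-8.1,-20,0,0,-74],
  [-1,-21.8,-8.1,-20,0,0,-74],
  [-1,-21.8,-8.1,-20,0,0,-74],
  [-1,-21.8,-8.1,-20,0,0,-74],
  [-1,-21.8,-8.1,-20,0,0,-74],
  [-1,-21.8,-8.1,-20,0,0,-74],
  [-1,-21.8,-8.1,-20,0,0,-74],
])

```text
time_s: 18.15
tcp_pos: [0.4096, 0.0852, 0.2417]
tcp_rot: [180.0, 0.0, 159.5]
ft_force: [-0.4, 0.5, -0.1]
grip_width: 0.0876
```

Call:
apply_moves([
  [-1,0,0,0,0,0,0],
  [-1,0,0,0,0,0,0],
])

```text
time_s: 18.32
tcp_pos: [0.4097, 0.0855, 0.2416]
tcp_rot: [180.0, -0.0, 159.0]
ft_force: [-0.3, -0.1, 0.3]
grip_width: 0.088
```

```bash
python3 - <<'E'
from h import *
np.set_printoptions(precision=3,suppress=True)
s=get_state();print(s['time_s'],s['tcp_pos'],s['tcp_rot'],s['grip_width'])
go(.41,.0865,.016,164)
p=shot('side'); save(p,'s5.png')
for n in ['salt_shaker','pepper_mill','lemon_center']:
    m=models.masks_of(n,p)
    if m:
        P,u,v=cloud(p,m[0]['region']); print(n,len(P),np.percentile(P,[1,99],0))
p=shot('wrist'); save(p,'w5.png')
m=models.masks_of('lemon_center',p)
P,u,v=cloud(p,m[0]['region']);P=P[P[:,2]>.01]; print(len(P),np.percentile(P,[1,99],0),u.mean(),v.mean())
for zz in (.03,.045):
    q=P[P[:,2]>zz][:,:2]; r=cv2.fitEllipse(cv2.convexHull(q.astype(np.float32))); print(zz,r)
E
```

```text
18.3167 [0.41  0.086 0.242] [179.997  -0.015 158.993] 0.08795726149773923
move [-0.   0.1 22.6] [ 0. -0. -5.] rows 5.4
salt_shaker 1976 [[0.47  0.288 0.019]
 [0.506 0.319 0.103]]
pepper_mill 2838 [[0.468 0.21  0.023]
 [0.514 0.241 0.158]]
lemon_center 1222 [[0.373 0.081 0.001]
 [0.441 0.116 0.055]]
3266 [[0.374 0.062 0.03 ]
 [0.442 0.113 0.057]] 322.5073817414884 201.711358843025
0.03 ((0.4091202914714813, 0.08648588508367538), (0.053363021463155746, 0.07397554069757462), 74.04212188720703)
0.045 ((0.40929144620895386, 0.08665524423122406), (0.0464446134865284, 0.05496826395392418), 70.86847686767578)
```

View pics/s5.png

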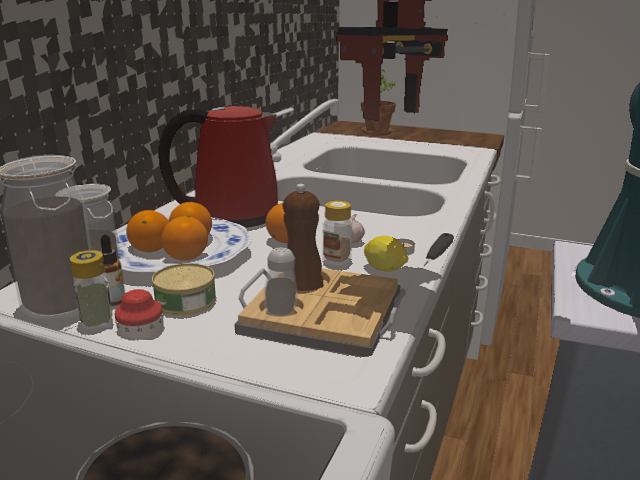

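View pics/w5.png

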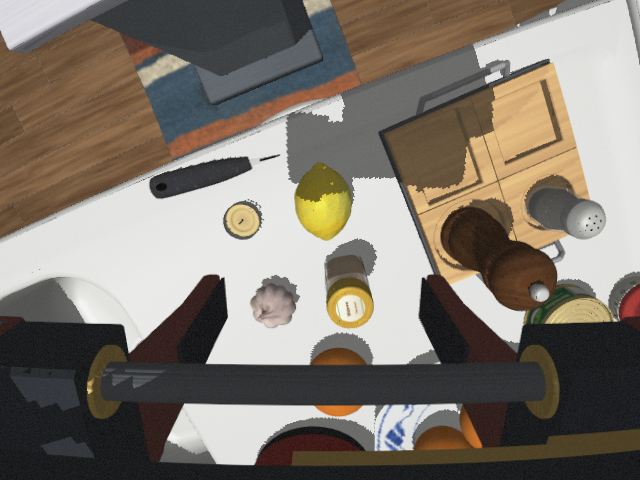

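Call:
apply_moves([
  [-1,0,0.1,4,0,0,-5],
  [-1,0,0.1,8,0,0,-5],
  [-1,0,0.1,12,0,0,-5],
  [-1,0,0.1,16,0,0,-5],
  [-1,0,0.1,19,0,0,-5],
  [-1,0,0.1,21,0,0,-5],
  [-1,0,0.1,22.4,0,0,-5],
  [-1,0,0.1,22.4,0,0,-5],
  [-1,0,0.1,22.4,0,0,-5],
  [1,0,0.1,22.4,0,0,-5],
  [1,0,0.1,22.4,0,0,-5],
  [1,0,0.1,22.4,0,0,-5],
  [1,0,0.1,22.4,0,0,-5],
  [1,0,0.1,22.4,0,0,-5],
  [1,0,0.1,22.4,0,0,-5],
  [1,0,0.1,22.4,0,0,-5],
], squeeze=20)

```text
time_s: 19.95
tcp_pos: [0.4106, 0.0866, 0.0182]
tcp_rot: [180.0, 0.1, 164.2]
ft_force: [-1.2, 0.6, 6.3]
grip_width: 0.0536
```

Call:
apply_moves([
  [1,0,0,-0.5,0,0,0],
  [1,0,0,-2,0,0,0],
  [1,0,0,-5,0,0,0],
  [1,0,0,-8,0,0,0],
  [1,0.6,2,-10,0,0,-4],
  [1,1.5,5,-10,0,0,-9],
  [1,2.4,8,-10,0,0,-14],
  [1,3.2,10.5,-10,0,0,-19],
  [1,3.6,11.8,-10,0,0,-19],
  [1,3.6,11.8,-10,0,0,-19],
  [1,3.6,11.8,-10,0,0,-19],
])

```text
time_s: 20.87
tcp_pos: [0.4072, 0.21, 0.1177]
tcp_rot: [-180.0, -0.0, -176.7]
ft_force: [-1.1, 0.2, -0.6]
grip_width: 0.0533
```

```bash
python3 - <<'E'
from h import *
np.set_printoptions(precision=3,suppress=True)
s=get_state();print(s['time_s'],s['tcp_pos'],s['tcp_rot'],s['grip_width'],s['ft_force'])
for c in ('side','wrist'):
    p=shot(c); save(p,c[0]+'6.png')
    for n in ['lemon_center','lemon_holder']:
        m=models.masks_of(n,p)
        if m:
            P,u,v=cloud(p,m[0]['region']); print(c,n,len(P),np.percentile(P,[1,99],0),m[0]['confidence'])
s=cv2.imread('pics/s6.png');x=cv2.imread('pics/w6.png')
cv2.imwrite('pics/c6.png',np.hstack([cv2.resize(s[120:360,200:460],(390,360)),cv2.resize(x,(400,360))]))
E
```

```text
20.8667 [0.407 0.21  0.118] [-179.981   -0.025 -176.689] 0.053321917237725155 [-1.142  0.207 -0.593]
side lemon_center 1081 [[0.368 0.204 0.106]
 [0.439 0.236 0.154]] 0.62
side lemon_holder 1773 [[0.365 0.167 0.013]
 [0.45  0.252 0.027]] 0.62
wrist lemon_center 15636 [[0.369 0.184 0.128]
 [0.421 0.234 0.156]] 0.61
wrist lemon_holder 7516 [[0.366 0.167 0.012]
 [0.422 0.25  0.029]] 0.84
```

View pics/c6.png

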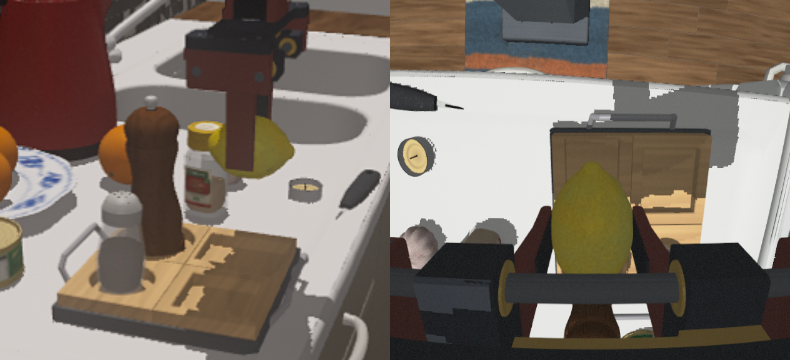

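Call:
apply_moves([
  [1,-0.2,0,3,0,0,0],
  [1,-0.2,0,5.5,0,0,0],
  [1,-0.2,0,7,0,0,0],
  [1,-0.2,0,7.8,0,0,0],
  [1,-0.2,0,8.3,0,0,0],
  [1,-0.2,0,8.6,0,0,0],
  [1,-0.2,0,8.6,0,0,0],
  [1,-0.2,0,8.6,0,0,0],
])

```text
time_s: 21.83
tcp_pos: [0.4104, 0.2101, 0.0323]
tcp_rot: [180.0, 0.1, -176.8]
ft_force: [-0.0, 0.3, -0.3]
grip_width: 0.0533
```

Call:
apply_moves([
  [1,0,0,0.1,0,0,0],
  [1,0,0,0.2,0,0,0],
  [1,0,0,0.2,0,0,0],
])

```text
time_s: 22.08
tcp_pos: [0.4106, 0.2103, 0.0313]
tcp_rot: [180.0, 0.1, -176.8]
ft_force: [-2.2, -0.7, 15.0]
grip_width: 0.0533
```

Call:
apply_moves([
  [-0.4,0,0,0,0,0,0],
  [-1,0,0,0,0,0,0],
  [-1,0,0,0,0,0,0],
  [-1,0,0,0,0,0,0],
  [-1,0,0,-4,0,0,0],
  [-1,0,0,-8,0,0,0],
  [-1,0,0,-12,0,0,7],
  [-1,0,0,-16,0,0,14],
  [-1,0,-4,-20,0,0,21],
  [-1,-1,-8,-20,0,0,28],
  [-1,-3,-12,-20,0,0,35],
  [-1,-5,-16,-20,0,0,42],
  [-1,-7.4,-20,-20,0,0,49],
  [-1,-7.4,-21.9,-20,0,0,93],
  [-1,-7.4,-21.9,-20,0,0,93],
  [-1,-7.4,-21.9,-20,0,0,93],
  [-1,-7.4,-21.9,-20,0,0,93],
  [-1,-7.4,-21.9,-20,0,0,93],
  [-1,-7.4,-21.9,-20,0,0,93],
  [-1,-7.4,-21.9,-20,0,0,93],
])

```text
time_s: 23.75
tcp_pos: [0.4955, -0.0046, 0.2294]
tcp_rot: [-180.0, -0.0, 89.9]
ft_force: [-0.0, -0.8, 0.1]
grip_width: 0.0878
```

```bash
python3 - <<'E'
from h import *
np.set_printoptions(precision=3,suppress=True)
s=get_state();print(s['time_s'],s['tcp_pos'],s['tcp_rot'],s['grip_width'])
p=shot('top'); save(p,'t7.png')
for n in ['garlic','lemon_center','pepper_mill','salt_shaker']:
    m=models.masks_of(n,p)
    if m:
        P,u,v=cloud(p,m[0]['region']); P=P[P[:,2]>.005];print(n,len(P),np.percentile(P,[1,50,99],0))
p=shot('side'); save(p,'s7.png')
for n in ['lemon_center','pepper_mill','salt_shaker','spice_jar']:
    m=models.masks_of(n,p)
    if m:
        P,u,v=cloud(p,m[0]['region']); P=P[P[:,2]>.005];print(n,len(P),np.percentile(P,[1,50,99],0))
a=cv2.imread('pics/t7.png');b=cv2.imread('pics/s7.png')
cv2.imwrite('pics/c7.png',np.hstack([cv2.resize(a[190:360,190:390],(400,340)),cv2.resize(b[160:360,220:455],(400,340))]))
go(.497,-.004,.016,90)
E
```

```text
23.75 [ 0.496 -0.005  0.229] [-179.962   -0.012   89.927] 0.08782743355833889
lemon_center 990 [[0.373 0.185 0.043]
 [0.406 0.209 0.062]
 [0.442 0.236 0.072]]
pepper_mill 1153 [[0.467 0.188 0.024]
 [0.487 0.21  0.143]
 [0.518 0.241 0.164]]
salt_shaker 516 [[0.47  0.276 0.034]
 [0.485 0.29  0.095]
 [0.506 0.312 0.105]]
lemon_center 1633 [[0.372 0.205 0.023]
 [0.403 0.229 0.051]
 [0.441 0.238 0.069]]
pepper_mill 2929 [[0.468 0.207 0.022]
 [0.485 0.231 0.097]
 [0.514 0.242 0.16 ]]
salt_shaker 1964 [[0.47  0.29  0.018]
 [0.483 0.31  0.06 ]
 [0.506 0.319 0.103]]
spice_jar 1687 [[0.47  0.066 0.006]
 [0.485 0.098 0.055]
 [0.509 0.104 0.097]]
move [ 0.   0.1 21.4] [-0.  -0.   0.3] rows 5.1
```

View pics/c7.png

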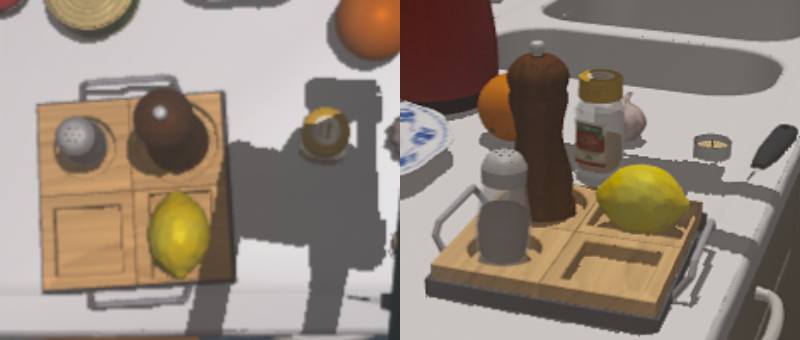

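Call:
apply_moves([
  [-1,0,0.1,4,0,0,0],
  [-1,0,0.1,8,0,0,0],
  [-1,0,0.1,12,0,0,0],
  [-1,0,0.1,16,0,0,0],
  [-1,0,0.1,19,0,0,0],
  [-1,0,0.1,20.7,0,0,0],
  [-1,0,0.1,21.3,0,0,0],
  [-1,0,0.1,21.3,0,0,0],
  [-1,0,0.1,21.3,0,0,0],
  [1,0,0.1,21.3,0,0,0],
  [1,0,0.1,21.3,0,0,0],
  [1,0,0.1,21.3,0,0,0],
  [1,0,0.1,21.3,0,0,0],
  [1,0,0.1,21.3,0,0,0],
  [1,0,0.1,21.3,0,0,0],
  [1,0,0.1,21.3,0,0,0],
], squeeze=15)

```text
time_s: 25.58
tcp_pos: [0.4969, -0.0045, 0.0169]
tcp_rot: [180.0, -0.0, 90.2]
ft_force: [-0.0, 0.6, 3.3]
grip_width: 0.048
```

Call:
apply_moves([
  [1,0,0,-0.5,0,0,0],
  [1,0,0,-2,0,0,0],
  [1,0,0,-5,0,0,0],
  [1,0,0,-8.5,0,0,0],
  [1,0,0,-12,0,0,0],
  [1,0,0,-15,0,0,-6],
  [1,1,-0.3,-17,0,0,-13],
  [1,4,-1.3,-18,0,0,-20],
  [1,7,-2.2,-18,0,0,-27],
  [1,10,-3.2,-18,0,0,-34],
  [1,13,-4.1,-18,0,0,-41],
  [1,16,-5,-18,0,0,-48],
  [1,19,-6,-18,0,0,-55],
  [1,22,-6.9,-18,0,0,-62],
  [1,25,-7.8,-18,0,0,-69],
  [1,27.5,-8.6,-18,0,0,-76],
  [1,29.5,-9.2,-18,0,0,-82],
  [1,30,-9.4,-18,0,0,-88],
  [1,30,-9.4,-18,0,0,-93],
  [1,30,-9.4,-18,0,0,-93],
])

```text
time_s: 27.25
tcp_pos: [0.401, 0.2956, 0.1968]
tcp_rot: [-180.0, -0.0, -176.5]
ft_force: [-0.6, -0.6, -1.0]
grip_width: 0.0477
```

```bash
python3 - <<'E'
from h import *
np.set_printoptions(precision=3,suppress=True)
s=get_state();print(s['time_s'],s['tcp_pos'],s['tcp_rot'],s['grip_width'],s['ft_force'])
for c in ('side','wrist'):
    p=shot(c); save(p,c[0]+'8.png')
    for n in ['garlic','garlic_holder']:
        m=models.masks_of(n,p)
        if m:
            P,u,v=cloud(p,m[0]['region']); print(c,n,len(P),np.percentile(P,[1,50,99],0),m[0]['confidence'])
s=cv2.imread('pics/s8.png');x=cv2.imread('pics/w8.png')
cv2.imwrite('pics/c8.png',np.hstack([cv2.resize(s[60:360,180:480],(390,390)),cv2.resize(x,(400,390))]))
go(.4025,.296,.031,183)
E
```

```text
27.25 [0.401 0.296 0.197] [-179.993   -0.022 -176.52 ] 0.04771125768350505 [-0.564 -0.65  -0.955]
side garlic 601 [[0.377 0.292 0.182]
 [0.387 0.308 0.199]
 [0.422 0.32  0.219]] 0.76
side garlic_holder 2893 [[0.36  0.253 0.013]
 [0.404 0.293 0.021]
 [0.445 0.339 0.027]] 0.82
wrist garlic 9208 [[0.38  0.273 0.196]
 [0.395 0.295 0.215]
 [0.421 0.318 0.231]] 0.82
wrist garlic_holder 8655 [[0.362 0.252 0.013]
 [0.401 0.293 0.017]
 [0.444 0.336 0.029]] 0.7
move [-0.1  0.1 16.6] [0.  0.  0.1] rows 4.0
```

View pics/c8.png

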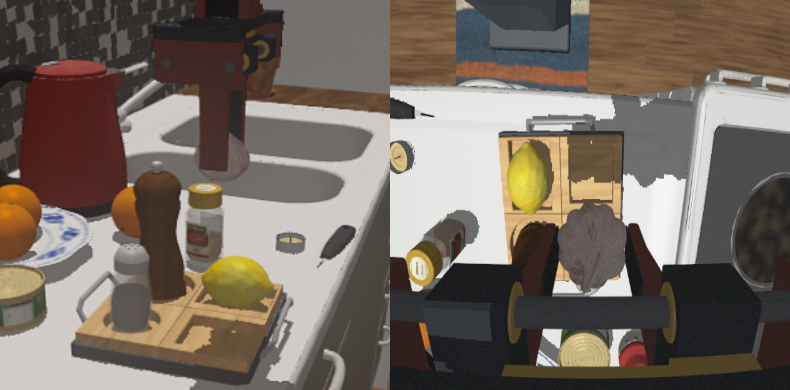

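Call:
apply_moves([
  [1,-0.2,0.1,3,0,0,0],
  [1,-0.2,0.1,6.5,0,0,0],
  [1,-0.2,0.1,10,0,0,0],
  [1,-0.2,0.1,13,0,0,0],
  [1,-0.2,0.1,14.8,0,0,0],
  [1,-0.2,0.1,15.7,0,0,0],
  [1,-0.2,0.1,16.2,0,0,0],
  [1,-0.2,0.1,16.6,0,0,0],
  [1,-0.2,0.1,16.7,0,0,0],
  [1,-0.2,0.1,16.7,0,0,0],
])

```text
time_s: 28.38
tcp_pos: [0.4045, 0.2966, 0.0307]
tcp_rot: [180.0, 0.1, -176.8]
ft_force: [-0.1, 0.4, -0.6]
grip_width: 0.0475
```

Call:
apply_moves([
  [1,0,0,0.1,0,0,0],
  [1,0,0,0.2,0,0,0],
  [1,0,0,0.2,0,0,0],
])

```text
time_s: 28.63
tcp_pos: [0.4049, 0.2968, 0.0296]
tcp_rot: [179.9, 0.2, -176.8]
ft_force: [-1.7, -1.8, 12.0]
grip_width: 0.0477
```

Call:
apply_moves([
  [-0.2,0,0,0,0,0,0],
  [-0.45,0,0,0,0,0,0],
  [-0.45,0,0,0,0,0,0],
  [-0.45,0,0,0,0,0,0],
  [-0.45,0,0,-3,0,0,0],
  [-0.45,0,0,-7,0,0,0],
  [-0.45,0,0,-11,0,0,0],
  [-0.45,0,0,-15,0,0,0],
  [-0.45,0,0,-19,0,0,0],
  [-0.45,0,0,-23,0,0,0],
  [-0.45,0,-4,-23,0,0,0],
  [-0.45,0,-8,-23,0,0,0],
  [-0.45,0,-12,-23,0,0,0],
  [-0.45,0,-16,-23,0,0,0],
  [-0.45,0,-20,-23,0,0,0],
  [-0.45,0,-24,-23,0,0,0],
  [-0.45,0,-28,-23,0,0,0],
  [-0.45,0,-30,-23,0,0,0],
  [-0.45,0,-30,-23,0,0,0],
])

```text
time_s: 30.22
tcp_pos: [0.4207, -0.0069, 0.2577]
tcp_rot: [-179.9, 0.0, -177.0]
ft_force: [0.2, 0.7, 0.3]
grip_width: 0.0637
```

```bash
python3 - <<'E'
from h import *
np.set_printoptions(precision=3,suppress=True)
s=get_state();print(s['time_s'],s['tcp_pos'],s['grip_width'],s['ft_force'])
for c in ('top','side'):
    p=shot(c); save(p,c[0]+'9.png')
    for n in names[:6]:
        m=models.masks_of(n,p)
        if m:
            P,u,v=cloud(p,m[0]['region']); print(c,n,len(P),np.percentile(P,[1,50,99],0))
a=cv2.imread('pics/t9.png');b=cv2.imread('pics/s9.png')
cv2.imwrite('pics/c9.png',np.hstack([cv2.resize(a[180:360,190:400],(400,343)),cv2.resize(b[160:360,220:455],(400,343))]))
E
```

```text
30.2167 [ 0.421 -0.007  0.258] 0.06370495543979621 [0.151 0.667 0.291]
top pepper_mill 1143 [[0.466 0.188 0.017]
 [0.487 0.21  0.143]
 [0.517 0.238 0.164]]
top salt_shaker 533 [[0.469 0.276 0.019]
 [0.485 0.29  0.094]
 [0.506 0.322 0.105]]
top lemon_center 1046 [[0.372 0.185 0.014]
 [0.405 0.209 0.061]
 [0.444 0.236 0.071]]
top garlic 544 [[0.382 0.275 0.015]
 [0.403 0.294 0.048]
 [0.424 0.32  0.065]]
top spice_jar 561 [[0.468 0.064 0.008]
 [0.485 0.084 0.096]
 [0.509 0.101 0.1  ]]
top orange_center 1256 [[ 0.565 -0.002  0.033]
 [ 0.594  0.034  0.059]
 [ 0.631  0.066  0.071]]
side pepper_mill 2855 [[0.467 0.208 0.022]
 [0.485 0.232 0.097]
 [0.514 0.241 0.158]]
side salt_shaker 2007 [[0.47  0.288 0.018]
 [0.484 0.31  0.06 ]
 [0.509 0.319 0.103]]
side lemon_center 1671 [[0.372 0.097 0.006]
 [0.403 0.229 0.05 ]
 [0.442 0.238 0.069]]
side garlic 1107 [[0.382 0.287 0.02 ]
 [0.4   0.31  0.042]
 [0.425 0.322 0.063]]
side spice_jar 1713 [[0.47  0.068 0.003]
 [0.485 0.098 0.054]
 [0.509 0.104 0.097]]
side orange_center 611 [[0.587 0.035 0.006]
 [0.607 0.062 0.04 ]
 [0.631 0.07  0.067]]
```

View pics/c9.png

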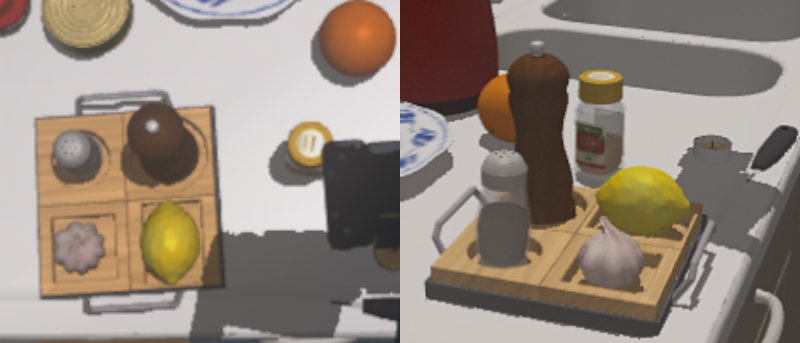

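All four are seated at the heights expected, with tops at about 0.164, 0.104, 0.071 and 0.065 m. The jar and orange have not moved and the arm is clear, so I am handing in.

```bash
python3 -c "
from h import *
print(ticket.sign_off())"
```

```text
the job is handed in; nothing more can be done
None
```

The tray is filled: I placed the mill, shaker, lemon and garlic in that order, each in its own recess, and handed the job in at about 30 s on the robot clock.

- **Seating:** In the last top and side views the tops stood at about 164, 104, 71 and 65 mm for mill, shaker, lemon and garlic. That matches each resting on its recess floor. Mill, shaker and garlic are upright, and the lemon lies along its oblong.
- **Left alone:** The spice jar and the orange read the same positions as at the start, nothing was knocked over, and the open gripper was clear of everything.
- **Forces:** The highest wrist force I read was about 15 N, while pressing things down to confirm they were seated. I only read it at the end of each move.
- **Disagreement with the text:** The lemon started with its long axis at about -16° from world x, not roughly along y. I took the angle measured in the pictures.

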